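# Count grinding cylinders off a sorting tray into a mill jar

### The job

Load the mill jar: with the fingertips, gently sweep the three white grinding cylinders along the sorting tray and through its gate, one at a time, so that each drops down the slot into the jar before the next goes through. Do not pick up any cylinder; leave the two brown stained ones on the tray, and leave the jar and the other things on the bench where they stand.

Things in the scene. Friction and masses are not known exactly. Their poses are not given: they have to be found in the camera images.
- white0: white (sound) grinding cylinder, 16 mm high, 24 mm across, about 36 g, standing on its flat end on the tray at the start; origin: its centre, 8 mm above the tray's deck, its z along its axis. It slides when pushed from the side; it does not roll unless tipped over. To be swept into the jar.
- white1: white (sound) grinding cylinder, 16 mm high, 24 mm across, about 36 g, standing on its flat end on the tray at the start; origin: its centre, 8 mm above the tray's deck, its z along its axis. It slides when pushed from the side; it does not roll unless tipped over. To be swept into the jar.
- white2: white (sound) grinding cylinder, 16 mm high, 24 mm across, about 36 g, standing on its flat end on the tray at the start; origin: its centre, 8 mm above the tray's deck, its z along its axis. It slides when pushed from the side; it does not roll unless tipped over. To be swept into the jar.
- stained0: dark reddish-brown stained grinding cylinder, 16 mm high, 24 mm across, about 36 g, standing on its flat end on the tray at the start; origin: its centre, 8 mm above the tray's deck, its z along its axis. It slides when pushed from the side; it does not roll unless tipped over. To be left on the tray; it may be nudged about there.
- stained1: dark reddish-brown stained grinding cylinder, 16 mm high, 24 mm across, about 36 g, standing on its flat end on the tray at the start; origin: its centre, 8 mm above the tray's deck, its z along its axis. It slides when pushed from the side; it does not roll unless tipped over. To be left on the tray; it may be nudged about there.
- tray: fixed steel sorting tray on legs, blue-grey deck. Origin: on the table below the deck's middle; z up. Deck top 100 mm above the table, reaching 90 mm either way along x, 120 mm along y. All its rims are 3 mm thick, tops 8 mm above the deck, 8 mm below the cylinders' tops: fingertips can push while passing over them. At the -y end two cheeks run from (+-90, -55) to (+-20.5, -121.5) mm.
- gate (a point): middle of the gate, at deck height: a gap 38 mm wide between the ends of the cheeks, room for one cylinder; the deck ends 1.5 mm beyond this point. Cylinders go through it in the tray's -y direction.
- slot (a point): middle of the drop slot right behind the gate, at deck height: an open hole 38 mm wide and 40 mm long along the tray's y, with side and end walls that reach 8 mm above the deck and down to just above the jar. A cylinder pushed with its middle past the deck's edge tips and falls through into the jar.
- jar: open cream-coloured ceramic mill jar, loose, 0.9 kg, 90 mm across, 85 mm high, bore 72 mm, inner floor 10 mm up, standing on the table under the slot; origin: centre of its underside. It stays where it is.
- jar_lid: loose lid of the jar, cream disc 94 mm across, 27 mm high with its knob, lying on the table; origin: centre of its underside. Bystander.
- bottle_a: brown reagent bottle, 72 mm across, 145 mm high, with black cap; origin: centre of its underside. Bystander.
- bottle_b: smaller brown reagent bottle with yellow label, 60 mm across, 120 mm high; origin: centre of its underside. Bystander.
- mortar: white porcelain mortar, 100 mm across, 48 mm high, its pestle standing in it to 77 mm; origin: centre of its underside. Bystander.
- scoop: steel laboratory spoon-spatula, 180 mm long, 16 mm wide, lying flat on the table; origin: about its middle, length along its x. Bystander.
- brush: brush lying flat on the table; origin: about its middle, length along its x. Bystander.
Things that resemble listed ones, but are neither listed nor needed, are in the scene too. What is shaped like the jar but green, orange or turquoise is not meant.

How it is judged:
On the way, in this order (a step that is already met when the one before it is completed fails the run):
1. a first white cylinder lies in the jar, alone (((horizontal distance between white0 and jar below 0.037 m and z of white0 in the frame of jar below 0.08 m) or (horizontal distance between white1 and jar below 0.037 m and z of white1 in the frame of jar below 0.08 m) or (horizontal distance between white2 and jar below 0.037 m and z of white2 in the frame of jar below 0.08 m))), for 0.1 s.
2. then a second white cylinder ((((horizontal distance between white0 and jar below 0.037 m and z of white0 in the frame of jar below 0.08 m) and (horizontal distance between white1 and jar below 0.037 m and z of white1 in the frame of jar below 0.08 m)) or ((horizontal distance between white0 and jar below 0.037 m and z of white0 in the frame of jar below 0.08 m) and (horizontal distance between white2 and jar below 0.037 m and z of white2 in the frame of jar below 0.08 m)) or ((horizontal distance between white1 and jar below 0.037 m and z of white1 in the frame of jar below 0.08 m) and (horizontal distance between white2 and jar below 0.037 m and z of white2 in the frame of jar below 0.08 m)))), for 0.1 s.
3. then the third (horizontal distance between each of white0, white1, white2 and jar below 0.037 m and z of each of white0, white1, white2 in the frame of jar below 0.08 m), for 0.1 s.
At the end, for the whole second after the job is handed in: All three white cylinders lie at rest inside the jar (centre within 37 mm of its axis and below its rim), both stained ones lie at rest on the tray's deck within its rim, and the jar stands upright within 15 mm of where it was (all of step 3 and x of stained0 in the frame of tray between -0.092 and 0.092 m and y of stained0 in the frame of tray between -0.1215 and 0.122 m and z of each of stained0, stained1 in the frame of tray above 0.102 m and x of stained1 in the frame of tray between -0.092 and 0.092 m and y of stained1 in the frame of tray between -0.1215 and 0.122 m and linear speed of each of white0, white1, white2, stained0, stained1 below 0.03 m/s and distance of jar from where it was at the start of the episode below 0.015 m and angle between jar's own z axis and vertical below 0.1 rad); the robot touches nothing.
It fails at once if a cylinder is picked up (raised 6 mm off the deck while upright, or 18 mm if it has tipped) (height (world z) of any of white0, white1, white2, stained0, stained1 above 0.126 m or (height (world z) of white0 above 0.114 m and angle between white0's own z axis and vertical below 0.3 rad) or (height (world z) of white1 above 0.114 m and angle between white1's own z axis and vertical below 0.3 rad) or (height (world z) of white2 above 0.114 m and angle between white2's own z axis and vertical below 0.3 rad) or (height (world z) of stained0 above 0.114 m and angle between stained0's own z axis and vertical below 0.3 rad) or (height (world z) of stained1 above 0.114 m and angle between stained1's own z axis and vertical below 0.3 rad)).
It fails at once if a cylinder is squeezed or struck hard by the fingers (over 15 N) (contact force between the fingers and white0 above 15 N or contact force between the fingers and white1 above 15 N or contact force between the fingers and white2 above 15 N or contact force between the fingers and stained0 above 15 N or contact force between the fingers and stained1 above 15 N).
It fails at once if a stained cylinder leaves the tray (height (world z) of any of stained0, stained1 below 0.095 m).
It fails at once if the jar is shifted more than 15 mm (distance of jar from where it was at the start of the episode above 0.015 m).
It fails at once if another thing on the bench is shifted more than 20 mm (distance of any of jar_lid, bottle_a, bottle_b, mortar, scoop, brush from where it was at the start of the episode above 0.02 m).
It also fails if it takes over 64 s, if anything falls off the work surface, if the arm or the gripper's body presses on something with over 40 N, if the wrist force passes 120 N, or if a joint passes its speed limit or range.

### The arm

A 6-joint arm with a two-finger parallel gripper is mounted at the origin on the work surface. World frame = base frame: x ahead of the robot, y to its left, z up, the work surface at z = 0. Lengths are in m, angles in rad, forces in N, time in s.
With the tool pointing down it reaches from about 0.425 to 0.925 m from the base axis. Payload 12.5 kg.
Tool frame: the origin (TCP) lies at the centre of the arm's flange, where the gripper is bolted on; the fingertips stand 173 mm ahead of it and the grasp point (between the pads) lies 155 mm ahead of it; y points along the fingers, x is the direction in which the jaws open and shut, and the axes are right-handed (so a half turn about y gives the same grasp; the last joint's range is limited). The gripper opens to 85 mm and grips with 20 to 120 N. Pads are 22 mm wide; open, the fingers measure 114 mm over their backs; the gripper's body (76 mm by 85 mm) begins 54 mm behind the grasp point. The pads swing forward as they close: fully open they stand 13 mm farther back than shut.
Start: joints at [-0.106, 0.491, 1.559, -0, 1.092, -0.106], TCP at [0.625, 0, 0.405] pointing down, gripper open.
Joint ranges: [-3.1, 3.1], [-0.84, 2.19], [0.05, 2.79], [-1.13, 4.28], [0.06, 2.93], [-2.69, 2.69]. Speed limits (rad/s): [2.22, 2.22, 2.79, 3.14, 3.14, 3.14].

### API

Orientations are given as a 3x3 rotation matrix whose columns are the frame's x, y, z axes.
In Python, from cell import sense, capture, hand_in gives the robot as it stands.
- The arm moves only by the tool servo_tool, never from a script. Its arguments are lists of equal length, an entry for each row: "jaw": the finger opening in mm, from 0 to 85.4; "xyz": the shift along the tool's x, y, z in mm, a list of three; "turn": the turn about the tool's y in degrees. In form: {"jaw": [jaw, ...], "xyz": [[tx, ty, tz], ...], "turn": [turn, ...]}. A call has 1 to 20 rows; each row shifts and turns the pose as measured when the row begins, along the tool's axes as they then stand; what a row does not reach is not made up. A row lasts 1/10 s, in which the tool goes at most 50 mm and 8.59 degrees, less where a joint would pass 70% of its speed; a pose out of reach is approached as far as the arm can. A call is refused whole if a number of a shift passes 50 or a number of a turn 8.59, either way. A call with a gripper value outside its range is refused whole. The fingers move at their own pace and stop on an object; "grip_force" is the grip in N (left out, the last holds). Time passes only in rows, so rows that do not move let the fingers close. It gives the time, the measured TCP pose, the force and the opening at its end, in the units of the state.
- sense(): the state, without advancing time (a new reading comes with each control period).
- capture(name): name is "scene" or "side" or "wrist"; returns a dict with "pixels" (420x560x3 uint8, red, green, blue), "K" (3x3 intrinsics, pixels), "pose" (4x4, takes a point from camera to world coordinates). Camera axes: x right, y down, z forward; pixel columns grow to the right and rows downward; lengths in m; the calibration is good to about 2 mm. A picture is of the moment at which its call begins. There is no depth.
- hand_in(): hands the job in, once; it reports no verdict.
The state is a dict: "t": time; "joints": joint angles; "dq": joint speeds; "effort": joint torques, N m; "position": TCP position; "ee_rot": TCP orientation; "wrist_force": force on the tool from outside, world axes, zero at the start; "ft_torque": the same for the moment, N m; "width": finger opening in m.
Only numpy, scipy, OpenCV 4.12 (cv2) and the standard library are available. Lean on these libraries where they do the work, as an engineer would, in place of code of your own. Each camera call takes 0.05 s, during which the arm holds its last target.

## Working session

There is one attempt and no reset: what is moved stays moved. The work goes in short steps, Python scripts to look and compute and a tool call to move; the robot and the scene stay as the last step left them, time stands still between calls to the robot, and variables do not carry over. Pictures are saved under pics/ and viewed, and the job is handed in when it is done.

Besides the shell and the picture viewer there is one more tool, called after "Call:" by a JSON object that holds its "op" and its "data", one argument or row to a line. servo_tool: Moves the arm, as the interface text tells. Its arguments: {"type":"object","properties":{"jaw":{"type":"array","items":{"type":"number"}},"xyz":{"type":"array","items":{"type":"array","items":{"type":"number"}}},"turn":{"type":"array","items":{"type":"number"}},"grip_force":{"type":"number"}},"required":["jaw","xyz","turn"]}

```bash
ls; mkdir -p pics; python3 - <<'E'
from cell import sense,capture
import cv2,json
s=sense()
print(s['t'],s['position'],s['ee_rot'],s['width'])
for n in ('scene','side','wrist'):
    c=capture(n); cv2.imwrite(f'pics/{n}0.png',c['pixels'][:,:,::-1]); print(n,c['K'].tolist(),c['pose'].round(4).tolist())
E
```

```text
pics
0.0 [6.24980572e-01 2.94143813e-05 4.04106118e-01] [[ 9.99999353e-01 -1.13634809e-03 -4.35360831e-05]
 [ 4.36971965e-05  1.41757357e-04  9.99999989e-01]
 [-1.13634191e-03 -9.99999344e-01  1.41806920e-04]] 0.08510512185899667
scene [[411.312346663257, 0.0, 281.48974890088243], [0.0, 411.312346663257, 209.98936790818857], [0.0, 0.0, 1.0]] [[-0.5738, 0.4945, -0.6528, 1.3639], [0.819, 0.3382, -0.4636, 0.624], [-0.0084, -0.8006, -0.5991, 0.8922], [0.0, 0.0, 0.0, 1.0]]
side [[406.8554994419836, 0.0, 281.3051841549846], [0.0, 406.8554994419836, 214.10836526482657], [0.0, 0.0, 1.0]] [[0.7081, -0.3192, 0.6299, -0.2549], [-0.706, -0.3378, 0.6224, -0.7517], [0.0141, -0.8854, -0.4645, 0.661], [0.0, 0.0, 0.0, 1.0]]
wrist [[295.8215911934073, 0.0, 280.20331265821596], [0.0, 295.8215911934073, 210.57984698752838], [0.0, 0.0, 1.0]] [[1.0, 0.0003, -0.0013, 0.6248], [-0.0001, -0.9512, -0.3086, 0.0801], [-0.0013, 0.3086, -0.9512, 0.373], [0.0, 0.0, 0.0, 1.0]]
```

View pics/scene0.png

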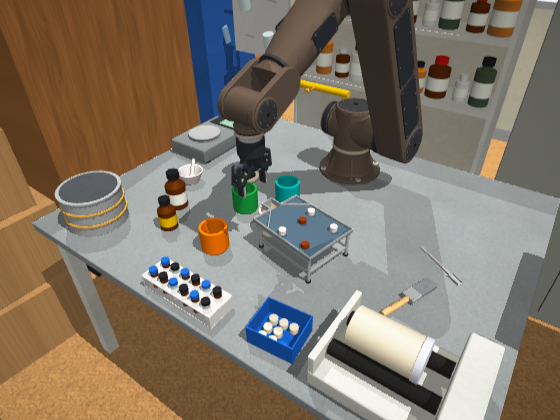

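View pics/side0.png

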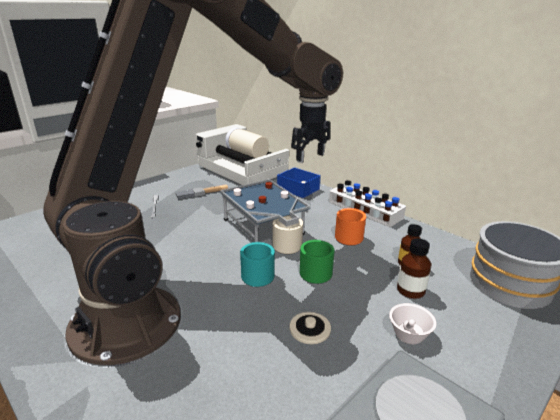

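View pics/wrist0.png

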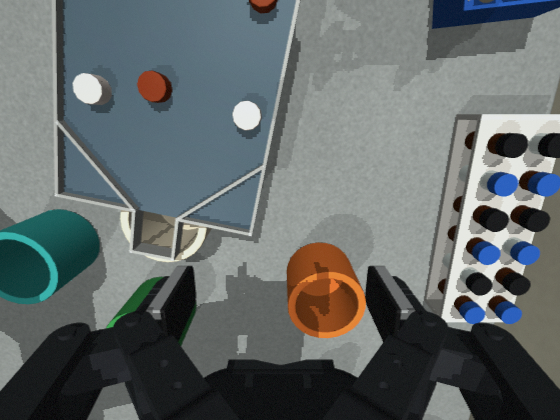

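```bash
cat > h.py <<'E'
import numpy as np,cv2
from cell import sense,capture
def ray(c,uv,z):
    uv=np.atleast_2d(np.array(uv,float)); K=c['K'];P=c['pose']
    d=np.c_[(uv-[K[0,2],K[1,2]])/K[0,0],np.ones(len(uv))]@P[:3,:3].T
    return (P[:3,3]+d*((z-P[2,3])/d[:,2])[:,None])[:,:2]
def proj(c,X):
    X=np.atleast_2d(X); P=c['pose'];p=(X-P[:3,3])@P[:3,:3]; return p[:,:2]/p[:,2:]*c['K'][0,0]+[c['K'][0,2],c['K'][1,2]]
E
python3 - <<'E'
from h import *
c=capture('scene');im=c['pixels'][:,:,::-1]
cv2.imwrite('pics/z1.png',cv2.resize(im[180:290,235:370],None,fx=5.5,fy=5.4,interpolation=cv2.INTER_CUBIC))
c=capture('side');im=c['pixels'][:,:,::-1]
cv2.imwrite('pics/z2.png',cv2.resize(im[170:260,210:320],None,fx=6,fy=6,interpolation=cv2.INTER_CUBIC))
c=capture('wrist');
# tray corners rim, gate cheek ends, in wrist
pts=[(57,194),(131,211),(178,219),(252,235),(57,122),(266,168)]
print(ray(c,pts,.108).round(4))
print(ray(c,[(88,88),(153,86),(246,115),(262,0)],.116).round(4))
E
```

```text
[[ 0.4178  0.0101]
 [ 0.4838 -0.0064]
 [ 0.5273 -0.0144]
 [ 0.5973 -0.0309]
 [ 0.4327  0.0741]
 [ 0.6118  0.0343]]
[[0.4696 0.1005]
 [0.5223 0.102 ]
 [0.5963 0.0798]
 [0.6111 0.1611]]
```

View pics/z1.png

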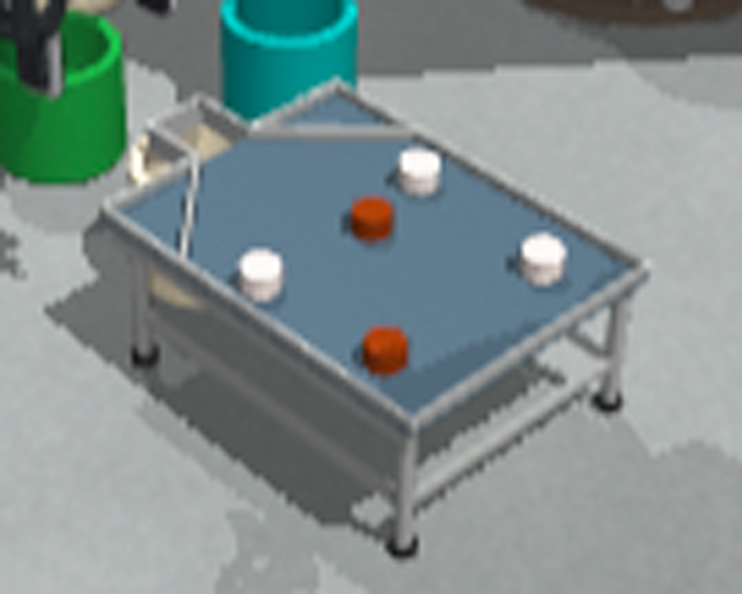

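View pics/z2.png

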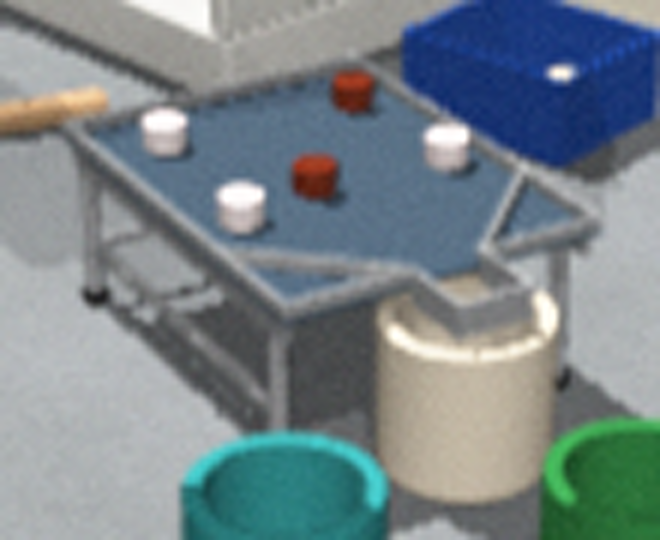

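```bash
cat >> h.py <<'E'
def Tinit():
    return np.array([.5349,.109,-np.radians(12.87)])
T=Tinit()
import os,json
if os.path.exists('T.json'): T=np.array(json.load(open('T.json')))
def t2w(p,T=None):
    T=globals()['T'] if T is None else T
    p=np.atleast_2d(p);a=T[2];R=np.array([[np.cos(a),-np.sin(a)],[np.sin(a),np.cos(a)]]);return p@R.T+T[:2]
def w2t(p):
    p=np.atleast_2d(p);a=T[2];R=np.array([[np.cos(a),-np.sin(a)],[np.sin(a),np.cos(a)]]);return (p-T[:2])@R
def overlay(c,extra=None):
    im=np.ascontiguousarray(c['pixels'][:,:,::-1])
    im=cv2.resize(im,None,fx=4,fy=4,interpolation=cv2.INTER_CUBIC)
    L=[[(-.0915,-.1215),(-.0915,.1215),(.0915,.1215),(.0915,-.1215),(.0205,-.1215),(.0905,-.055)],[(-.0905,-.055),(-.0205,-.1215),(-.0915,-.1215)],[(-.019,-.1215),(-.019,-.1615),(.019,-.1615),(.019,-.1215)]]
    for l in L:
        w=t2w(np.array(l)); p=proj(c,np.c_[w,np.full(len(w),.108)])
        cv2.polylines(im,[np.int32(p*4+2)],False,(0,255,255),1)
    return im
def blobs(c,z=.108):
    # centre blobs: silhouettes' centroid ~ cylinder centre at z=.108
    im=c['pixels'].astype(int); r,g,b=im[...,0],im[...,1],im[...,2]
    out=[]
    for n,m in (('W',(r>165)&(abs(r-b)<25)&(g>160)),('S',(r>90)&(g<0.45*r)&(b<.4*r))):
        k,l,st,ce=cv2.connectedComponentsWithStats(m.astype(np.uint8))
        for i in range(1,k):
            if st[i,4]<12: continue
            p=w2t(ray(c,ce[i],z))[0]
            if abs(p[0])<.095 and abs(p[1])<.125: out.append((n,(p*1000).round(1).tolist(),int(st[i,4]),ce[i].round(1).tolist()))
    return out
E
python3 - <<'E'
from h import *
for n in ('scene','side','wrist'):
    c=capture(n); print(n); [print(b) for b in blobs(c)]
    im=overlay(c)
    q={'scene':(170,300,225,375),'side':(160,265,200,325),'wrist':(0,280,30,320)}[n]
    o=im[q[0]*4:q[1]*4,q[2]*4:q[3]*4]
    if n=='wrist': o=cv2.resize(o,None,fx=.5,fy=.5,interpolation=cv2.INTER_AREA)
    cv2.imwrite(f'pics/o_{n}.png',o)
E
```

```text
scene
('W', [-70.2, -27.9], 43, [311.1, 210.9])
('W', [-62.4, 74.7], 50, [333.6, 227.0])
('W', [60.6, -19.6], 52, [282.3, 230.0])
('S', [-17.3, -13.8], 40, [302.3, 219.9])
('S', [56.5, 71.7], 49, [304.8, 244.3])
side
('W', [-50.6, 86.8], 40, [236.9, 190.8])
('W', [71.8, -7.5], 42, [284.0, 193.4])
('W', [-58.9, -16.5], 48, [249.6, 203.4])
('S', [65.3, 81.2], 22, [268.4, 184.3])
('S', [-8.4, -4.5], 26, [262.0, 198.4])
wrist
('W', [1.7, -74.1], 2745, [163.8, 165.7])
('W', [-67.5, -23.5], 679, [86.8, 88.0])
('W', [65.5, -14.9], 633, [245.9, 114.8])
('S', [-15.5, -10.0], 636, [151.2, 85.9])
```

View pics/o_scene.png

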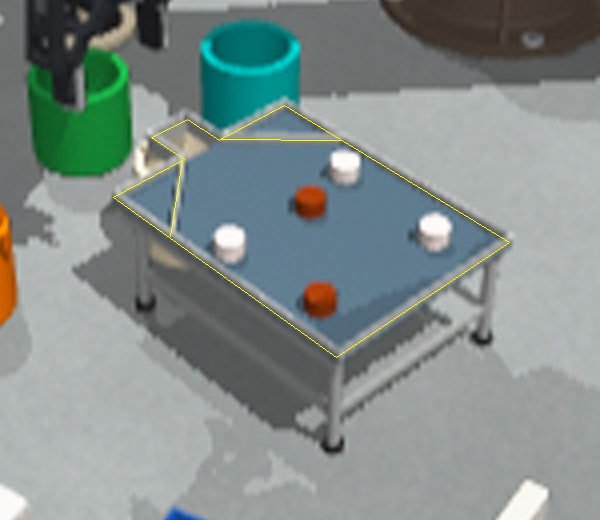

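View pics/o_side.png

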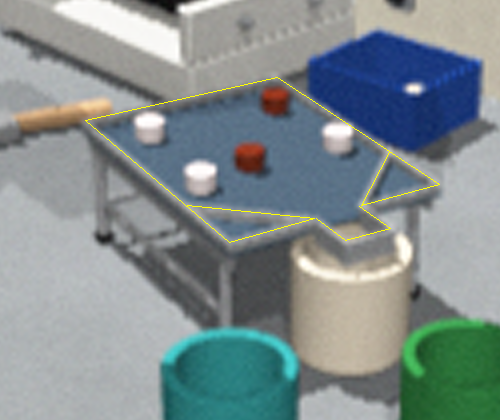

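View pics/o_wrist.png

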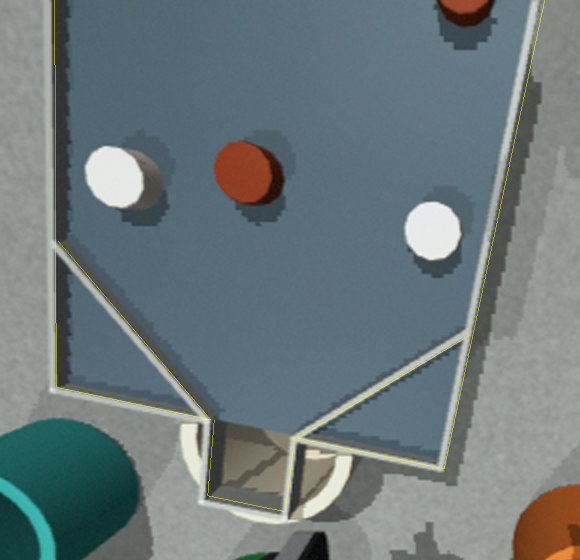

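```bash
cat >> h.py <<'E'
TIP=.172
def cur():
    s=sense();R=np.array(s['ee_rot']);z=R[:,2]
    return np.r_[w2t(np.array(s['position'])[:2])[0]*1000, np.degrees(np.arctan2(z[1],z[0])-T[2]), (s['position'][2]-TIP)*1000]
def plan(wps,steps,maxturn=8.0):
    """wps: list of (x,y,ang,ztip) mm/deg tray frame, ang=direction of tool z (opposite of push)"""
    p=cur();print('cur',p.round(1),'w',round(sense()['width']*1000,1),'t',sense()['t'],'F',np.round(sense()['wrist_force'],1))
    X=[];Tn=[]
    for w,st in zip(wps,steps):
        w=np.array(w,float);d=w-p;n=int(max(1,np.ceil(np.linalg.norm(d[[0,1,3]])/st),np.ceil(abs(d[2])/maxturn)))
        for i in range(n):
            a=np.radians(p[2]);zz=np.array([np.cos(a),np.sin(a)]);xx=np.array([np.sin(a),-np.cos(a)])
            q=d/n
            X.append([round(float(q[:2]@xx),1),round(float(-q[3]),1),round(float(q[:2]@zz),1)]);Tn.append(round(float(-q[2]),2));p=p+q
    print(len(X));print('xyz',X);print('turn',Tn)
E
python3 - <<'E'
from h import *
plan([(90,10.5,45,150),(90,10.5,45,40+100)],[30,30])
E
```

```text
cur [112.1 -86.2 102.9 232.7] w 85.5 t 0.45 F [ 0.   0.4 -0.3]
9
xyz [[-0.0, 10.3, 12.4], [-1.6, 10.3, 12.3], [-3.1, 10.3, 12.0], [-4.6, 10.3, 11.5], [-6.0, 10.3, 10.8], [-7.3, 10.3, 10.0], [-8.5, 10.3, 9.0], [-9.6, 10.3, 7.9], [-0.0, 10.0, -0.0]]
turn [7.23, 7.23, 7.23, 7.23, 7.23, 7.23, 7.23, 7.23, 0.0]
```

Call:
{"op": "servo_tool", "data": {
  "jaw": [14,14,14,14,14,14,14,14,14,14,14],
  "xyz": [
    [0,10,12.4],
    [-1.6,10,12.3],
    [-3.1,10,12],
    [-4.6,10,11.5],
    [-6,10,10.8],
    [-7.3,10,10],
    [-8.5,10,9],
    [-9.6,10,7.9],
    [0,10,0],
    [0,0,0],
    [0,0,0]
  ],
  "turn": [7.23,7.23,7.23,7.23,7.23,7.23,7.23,7.23,0,0,0],
  "grip_force": 20
}}

```text
t: 1.55
position: [0.6267, 0.1017, 0.3117]
ee_rot: [[0.503, 0.002, 0.864], [-0.864, -0.001, 0.503], [0.001, -1.0, 0.001]]
wrist_force: [0.4, 0.3, 0.9]
width: 0.014
```

```bash
python3 - <<'E'
from h import *
plan([(90,10.5,45,140),(90,10.5,45,112)],[10,7])
for n in ('side','scene'):
    c=capture(n); o=cv2.resize(c['pixels'][100:300,170:400,::-1] ,None,fx=3,fy=3,interpolation=cv2.INTER_CUBIC);cv2.imwrite(f'pics/a_{n}.png',o)
E
```

```text
cur [ 91.1  13.4  43.1 139.7] w 14.0 t 1.55 F [0.4 0.3 0.9]
5
xyz [[1.4, -0.3, -2.7], [0.0, 7.0, 0.0], [0.0, 7.0, 0.0], [0.0, 7.0, 0.0], [0.0, 7.0, 0.0]]
turn [-1.94, -0.0, -0.0, -0.0, -0.0]
```

View pics/a_side.png

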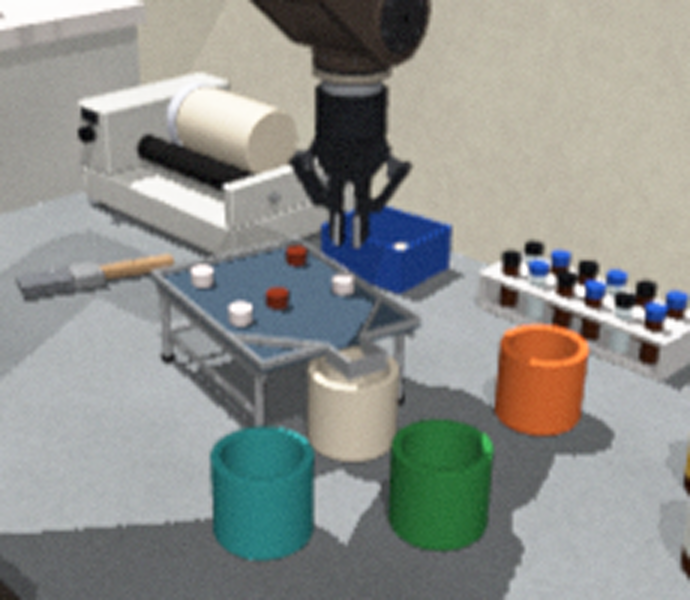

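View pics/a_scene.png

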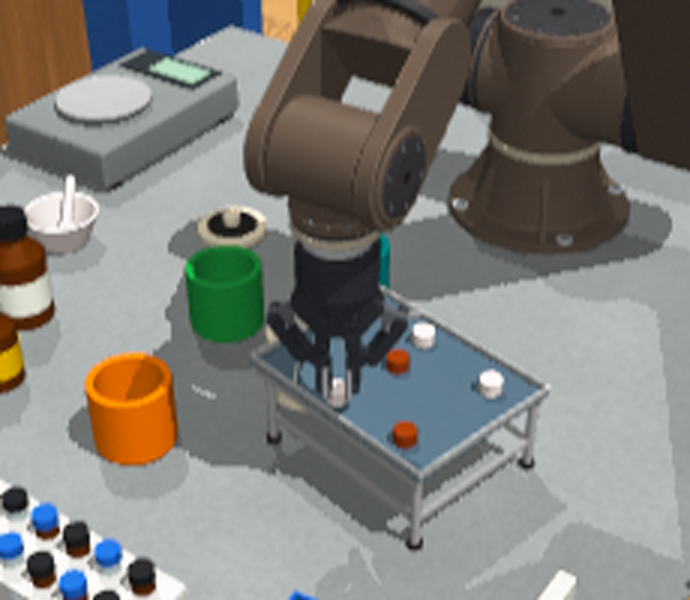

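Call:
{"op": "servo_tool", "data": {
  "jaw": [14,14,14,14,14,14],
  "xyz": [
    [1.4,0,-1],
    [0,7,0],
    [0,7,0],
    [0,7,0],
    [0,5,0],
    [0,0,0]
  ],
  "turn": [-1.9,0,0,0,0,0]
}}

```text
t: 2.25
position: [0.6268, 0.0983, 0.285]
ee_rot: [[0.531, 0.004, 0.847], [-0.847, -0.001, 0.531], [0.003, -1.0, 0.003]]
wrist_force: [-0.0, -0.3, 0.3]
width: 0.0139
```

```bash
python3 - <<'E'
from h import *
plan([(80,0,45,111)],[5])
for n,q in (('side',(150,260,220,340)),('scene',(180,290,235,370))):
    c=capture(n); print(n,blobs(c)); p=cur()
    a=np.radians(p[2]);zz=np.array([np.cos(a),np.sin(a)]);xx=np.array([np.sin(a),-np.cos(a)])
    im=overlay(c)
    # expected lower-face outline of fingers
    for s in (1,-1):
        co=np.array([p[:2]+xx*s*u+zz*v for u,v in ((7,-11),(7,11),(21,11),(21,-11),(7,-11))])/1000
        pp=proj(c,np.c_[t2w(co),np.full(5,p[3]/1000)]);cv2.polylines(im,[np.int32(pp*4+2)],False,(0,255,0),1)
    o=im[q[0]*4:q[1]*4,q[2]*4:q[3]*4];cv2.imwrite(f'pics/b_{n}.png',cv2.resize(o,None,fx=1.35,fy=1.35))
E
```

```text
cur [ 91.9  10.   44.9 113. ] w 13.9 t 2.25 F [-0.  -0.3  0.3]
4
xyz [[-0.3, 0.5, -3.9], [-0.3, 0.5, -3.9], [-0.3, 0.5, -3.9], [-0.3, 0.5, -3.9]]
turn [-0.02, -0.02, -0.02, -0.02]
side [('W', [-50.9, 86.7], 41, [236.9, 190.9]), ('W', [69.4, -10.3], 32, [283.8, 193.8]), ('W', [-58.9, -16.5], 48, [249.6, 203.4]), ('S', [64.1, 78.9], 21, [268.4, 184.6]), ('S', [-9.2, -5.7], 26, [261.9, 198.6])]
scene [('W', [-70.2, -27.6], 44, [311.2, 210.9]), ('W', [-62.4, 74.7], 50, [333.6, 227.0]), ('W', [57.9, -25.8], 23, [281.6, 228.6]), ('W', [-26.3, 117.3], 37, [336.2, 239.1]), ('S', [-16.6, -9.6], 27, [303.1, 220.6]), ('S', [56.5, 71.7], 49, [304.8, 244.3])]
```

View pics/b_side.png

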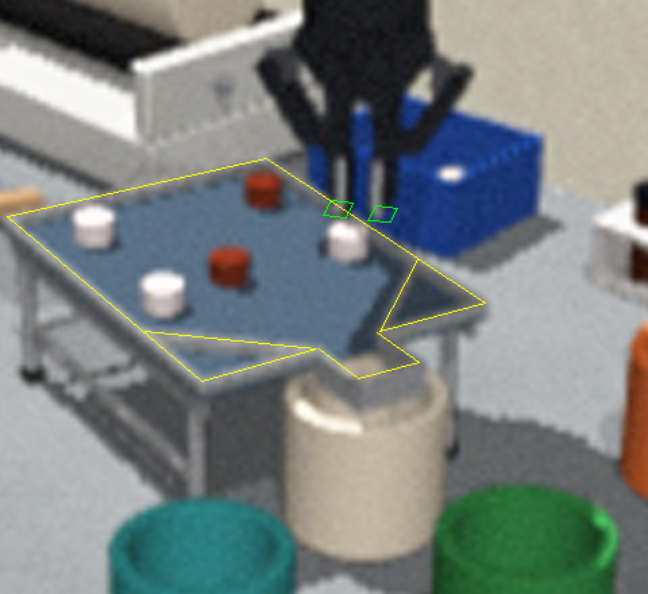

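View pics/b_scene.png

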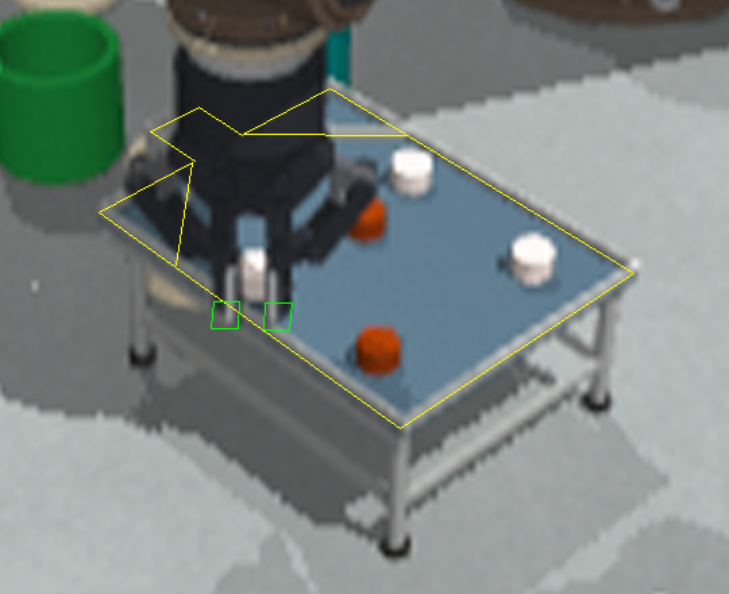

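```bash
cat >> h.py <<'E'
def f(cx,cy,ang,z=110,off=21):
    a=np.radians(ang);return (cx+off*np.cos(a),cy+off*np.sin(a),ang,z)
E
python3 - <<'E'
from h import *
plan([(89,9,45,110),f(66,-13.5,45),f(30,-49.5,45)],[5,5,6])
E
```

```text
cur [ 92.1  10.1  44.9 113.7] w 14.2 t 2.35 F [0.1 0.2 0.3]
13
xyz [[-1.4, 3.7, -2.9], [-0.1, -0.0, -3.7], [-0.1, -0.0, -3.7], [-0.1, -0.0, -3.7], [-0.0, -0.0, -5.7], [-0.0, -0.0, -5.7], [-0.0, -0.0, -5.7], [-0.0, -0.0, -5.7], [-0.0, -0.0, -5.7], [-0.0, -0.0, -5.7], [-0.0, -0.0, -5.7], [-0.0, -0.0, -5.7], [-0.0, -0.0, -5.7]]
turn [-0.06, -0.0, -0.0, -0.0, -0.0, -0.0, -0.0, -0.0, -0.0, -0.0, -0.0, -0.0, -0.0]
```

Call:
{"op": "servo_tool", "data": {
  "jaw": [14,14,14,14,14,14,14,14],
  "xyz": [
    [-1.4,3.7,-2.9],
    [-0.1,0,-3.7],
    [-0.1,0,-3.7],
    [-0.1,0,-3.7],
    [0,0,-5.5],
    [0,0,-5.5],
    [0,0,-5.5],
    [0,0,-5.5]
  ],
  "turn": [0,0,0,0,0,0,0,0]
}}

```text
t: 3.15
position: [0.5929, 0.0794, 0.2824]
ee_rot: [[0.531, 0.007, 0.847], [-0.847, -0.0, 0.531], [0.004, -1.0, 0.005]]
wrist_force: [0.7, -0.5, 0.1]
width: 0.0139
```

```bash
cat >> h.py <<'E'
def look(tag):
    os_=[]
    for n,q in (('side',(165,265,225,320)),('scene',(180,280,240,350))):
        c=capture(n); print(n,[b[:3] for b in blobs(c)]); p=cur()
        a=np.radians(p[2]);zz=np.array([np.cos(a),np.sin(a)]);xx=np.array([np.sin(a),-np.cos(a)])
        im=cv2.resize(c['pixels'][q[0]:q[1],q[2]:q[3],::-1],(395,420),interpolation=cv2.INTER_CUBIC); os_.append(im)
    cv2.imwrite(f'pics/{tag}.png',np.hstack(os_))
E
python3 - <<'E'
from h import *
look('c1'); plan([f(30,-49.5,45)],[6])
E
```

```text
side [('W', [-50.4, 86.6], 41), ('W', [51.7, -27.3], 30), ('W', [-58.7, -16.0], 49), ('S', [-9.0, -5.5], 28)]
scene [('W', [-70.2, -27.6], 44), ('W', [40.7, -40.0], 18), ('W', [-62.4, 74.7], 50), ('W', [-55.0, 116.9], 19), ('S', [-17.0, -13.7], 41), ('S', [56.5, 71.7], 49)]
cur [ 63.1 -16.   44.9 110.5] w 13.9 t 3.25 F [ 0.9  0.2 -1. ]
5
xyz [[0.1, 0.1, -5.2], [0.1, 0.1, -5.2], [0.1, 0.1, -5.2], [0.1, 0.1, -5.2], [0.1, 0.1, -5.2]]
turn [-0.01, -0.01, -0.01, -0.01, -0.01]
```

View pics/c1.png

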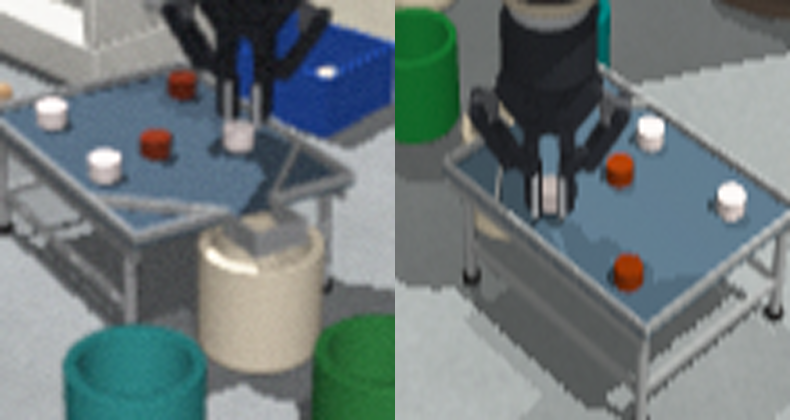

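```bash
python3 - <<'E'
from h import *
plan([f(22,-57,45),f(12,-68,60),f(4,-80,75),f(0,-92,88),f(0,-100,90)],[6,5,5,5,5])
E
```

```text
cur [ 63.1 -16.   44.9 110.5] w 13.9 t 3.25 F [ 0.9  0.2 -1. ]
20
xyz [[-0.0, 0.1, -5.3], [-0.0, 0.1, -5.3], [-0.0, 0.1, -5.3], [-0.0, 0.1, -5.3], [-0.0, 0.1, -5.3], [-0.0, 0.1, -5.3], [-0.0, 0.1, -5.3], [-1.2, -0.0, -3.9], [-1.4, -0.0, -3.8], [-1.7, -0.0, -3.7], [-1.9, -0.0, -3.6], [-1.6, 0.0, -3.8], [-1.8, 0.0, -3.7], [-2.1, 0.0, -3.5], [-2.3, 0.0, -3.4], [-1.8, 0.0, -4.4], [-2.2, 0.0, -4.2], [-2.5, 0.0, -4.1], [-0.2, 0.0, -4.0], [-0.3, 0.0, -4.0]]
turn [-0.01, -0.01, -0.01, -0.01, -0.01, -0.01, -0.01, -3.75, -3.75, -3.75, -3.75, -3.75, -3.75, -3.75, -3.75, -4.33, -4.33, -4.33, -1.0, -1.0]
```

Call:
{"op": "servo_tool", "data": {
  "jaw": [14,14,14,14,14,14,14,14,14,14,14,14,14,14,14,14,14,14],
  "xyz": [
    [0,0.2,-5.3],
    [0,0.1,-5.3],
    [0,0.1,-5.3],
    [0,0.1,-5.3],
    [0,0.1,-5.3],
    [0,0.1,-5.3],
    [0,0.1,-5.3],
    [-1.2,0,-3.9],
    [-1.4,0,-3.8],
    [-1.7,0,-3.7],
    [-1.9,0,-3.6],
    [-1.6,0,-3.8],
    [-1.8,0,-3.7],
    [-2.1,0,-3.5],
    [-2.3,0,-3.4],
    [-1.8,0,-4.4],
    [-2.2,0,-4.2],
    [-2.5,0,-4.1]
  ],
  "turn": [0,0,0,0,0,0,0,-3.75,-3.75,-3.75,-3.75,-3.75,-3.75,-3.75,-3.75,-4.33,-4.33,-4.33]
}}

```text
t: 5.05
position: [0.5133, 0.0354, 0.2815]
ee_rot: [[0.973, 0.007, 0.23], [-0.23, -0.0, 0.973], [0.007, -1.0, 0.001]]
wrist_force: [0.4, 0.4, -0.0]
width: 0.0136
```

```bash
python3 - <<'E'
from h import *
look('c2'); plan([f(0,-124,90)],[5])
E
```

```text
side [('W', [-51.4, 85.7], 39), ('W', [-58.7, -16.0], 49), ('W', [0.1, -90.7], 44), ('S', [-6.6, 1.0], 17)]
scene [('W', [-70.2, -27.9], 43), ('W', [-62.4, 74.7], 50), ('S', [-17.3, -13.8], 40), ('S', [56.5, 71.7], 49)]
cur [ -4.7 -76.7  89.5 109.5] w 14.0 t 5.15 F [-0.9  0.   0. ]
6
xyz [[0.8, -0.1, -4.4], [0.8, -0.1, -4.4], [0.8, -0.1, -4.4], [0.8, -0.1, -4.4], [0.8, -0.1, -4.4], [0.8, -0.1, -4.4]]
turn [-0.09, -0.09, -0.09, -0.09, -0.09, -0.09]
```

View pics/c2.png

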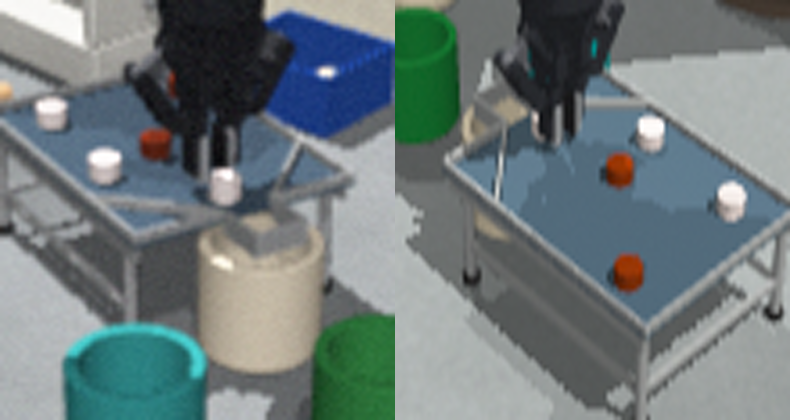

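Call:
{"op": "servo_tool", "data": {
  "jaw": [14,14,14,14],
  "xyz": [
    [1.6,0,-3],
    [1.6,-0.3,-3],
    [1.4,-0.3,-3],
    [0.5,-0.3,-3]
  ],
  "turn": [0,0,0,0]
}}

```text
t: 5.55
position: [0.5157, 0.0217, 0.2824]
ee_rot: [[0.971, 0.007, 0.237], [-0.237, -0.0, 0.971], [0.007, -1.0, 0.001]]
wrist_force: [0.1, -0.3, -0.0]
width: 0.0138
```

```bash
python3 - <<'E'
from h import *
look('c3'); plan([f(0,-124,90)],[5])
E
```

```text
side [('W', [-51.8, 85.4], 40), ('W', [-58.7, -16.0], 49), ('W', [6.4, -102.7], 46), ('S', [-9.6, -4.3], 23)]
scene [('W', [-70.2, -27.9], 43), ('W', [-62.4, 74.7], 50), ('S', [-17.3, -13.8], 40), ('S', [56.5, 71.7], 49)]
cur [  0.7 -89.5  89.1 110.4] w 13.7 t 5.65 F [ 1.2 -0.3  0.5]
3
xyz [[-0.2, 0.1, -4.5], [-0.2, 0.1, -4.5], [-0.2, 0.1, -4.5]]
turn [-0.29, -0.29, -0.29]
```

View pics/c3.png

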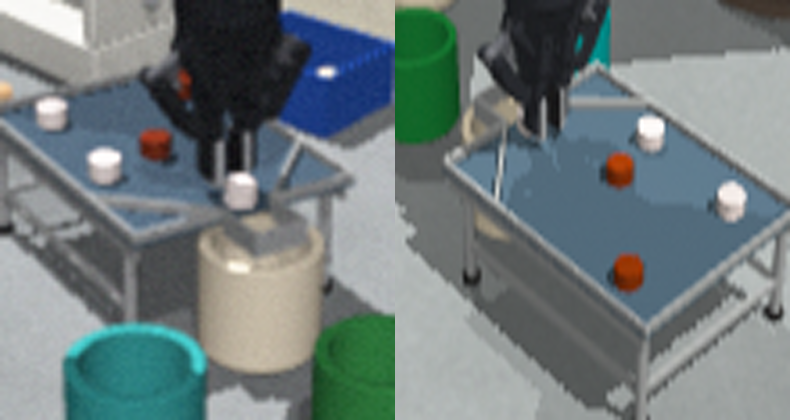

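Call:
{"op": "servo_tool", "data": {
  "jaw": [14,14,14,14,14,14],
  "xyz": [
    [0,0,-4],
    [0,0,-4],
    [0,0,-4],
    [0,0,-4],
    [0,0,-3],
    [0,0,0]
  ],
  "turn": [-0.5,0,0,0,0,0]
}}

```text
t: 6.25
position: [0.5108, 0.0014, 0.2824]
ee_rot: [[0.973, 0.007, 0.229], [-0.229, -0.0, 0.973], [0.007, -1.0, 0.001]]
wrist_force: [-0.1, -0.3, -0.0]
width: 0.0139
```

```bash
python3 - <<'E'
from h import *
look('c4'); plan([f(0,-124,90)],[5])
E
```

```text
side [('W', [-51.4, 86.9], 35), ('W', [-58.7, -16.0], 49), ('S', [-9.2, -5.7], 26)]
scene [('W', [-70.2, -27.6], 44), ('W', [-62.4, 74.7], 50), ('S', [-17.0, -13.7], 41), ('S', [56.5, 71.7], 49)]
cur [   0.4 -110.    89.7  110.4] w 13.9 t 6.35 F [ 0.  -0.3 -0.3]
2
xyz [[-0.2, 0.2, 3.5], [-0.2, 0.2, 3.5]]
turn [-0.17, -0.17]
```

View pics/c4.png

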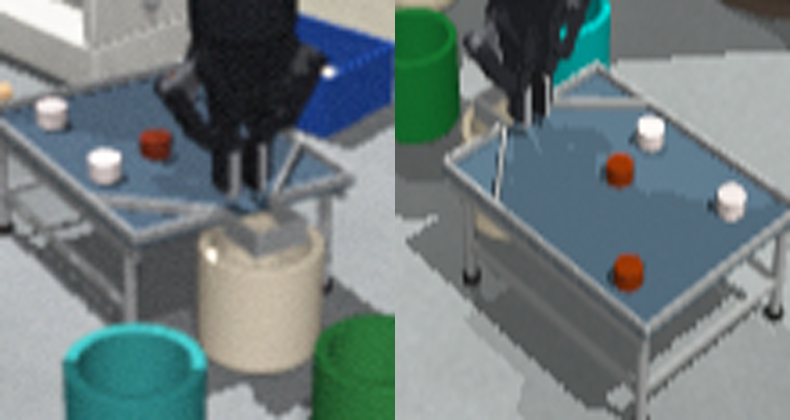

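```bash
python3 - <<'E'
from h import *
w=w2t
plan([(0,-100,90,140),f(-64,-22,135,145,off=35),f(-64,-22,135,112,off=35)],[15,18,10])
E
```

```text
cur [   0.4 -110.    89.7  110.4] w 13.9 t 6.35 F [ 0.  -0.3 -0.3]
15
xyz [[-0.2, -9.9, 3.3], [-0.2, -9.9, 3.3], [-0.2, -9.9, 3.3], [-11.1, -0.6, 12.8], [-9.8, -0.6, 13.9], [-8.4, -0.6, 14.8], [-6.9, -0.6, 15.5], [-5.3, -0.6, 16.1], [-3.7, -0.6, 16.6], [-2.1, -0.6, 16.8], [-0.4, -0.6, 17.0], [0.0, 8.2, 0.0], [0.0, 8.2, 0.0], [0.0, 8.2, 0.0], [0.0, 8.2, 0.0]]
turn [-0.11, -0.11, -0.11, -5.62, -5.62, -5.62, -5.62, -5.62, -5.62, -5.62, -5.62, -0.0, -0.0, -0.0, -0.0]
```

Call:
{"op": "servo_tool", "data": {
  "jaw": [14,14,14,14,14,14,14,14,14,14,14,14],
  "xyz": [
    [0,-10,3.3],
    [0,-10,3.3],
    [0,-10,3.3],
    [-11,0,12.8],
    [-9.8,0,13.9],
    [-8.4,0,14.8],
    [-6.9,0,15.5],
    [-5.3,0,16.1],
    [-3.7,0,16.6],
    [-2.1,0,16.8],
    [-0.4,0,17],
    [0,0,0]
  ],
  "turn": [0,0,0,-5.62,-5.62,-5.62,-5.62,-5.62,-5.62,-5.62,-5.62,0]
}}

```text
t: 7.55
position: [0.4468, 0.1393, 0.3233]
ee_rot: [[0.832, 0.018, -0.555], [0.555, 0.0, 0.832], [0.015, -1.0, -0.01]]
wrist_force: [-0.2, -0.2, 1.0]
width: 0.0139
```

```bash
python3 - <<'E'
from h import *
look('d1');c=capture('wrist');cv2.imwrite('pics/d1w.png',overlay(c)[::3,::3]); print([b for b in blobs(c,.116)])
plan([f(-64,-22,135,145,off=35),f(-64,-22,135,110,off=35),f(-64,-22,135)],[10,8,5])
E
```

```text
side [('W', [-60.4, -21.7], 29), ('S', [66.1, 82.7], 18), ('S', [-7.1, -1.8], 21)]
scene [('W', [-73.1, -32.0], 18), ('W', [-62.4, 74.6], 48), ('S', [-17.7, -13.9], 39), ('S', [56.5, 71.7], 49)]
[('W', [-31.0, 91.0], 2350, [432.8, 221.8]), ('W', [-56.1, 79.2], 993, [394.5, 207.0]), ('W', [47.3, 122.7], 12, [537.0, 268.9]), ('W', [-61.0, -20.2], 393, [274.9, 297.2]), ('W', [-72.9, -26.5], 22, [256.4, 292.0]), ('S', [58.9, 75.2], 626, [485.3, 319.7])]
cur [-91.3   8.7 136.2 151. ] w 14.0 t 7.7 F [ 0.5 -0.5  1. ]
9
xyz [[-2.5, 6.0, -6.0], [0.0, 7.0, 0.0], [0.0, 7.0, 0.0], [0.0, 7.0, 0.0], [0.0, 7.0, 0.0], [0.0, 7.0, 0.0], [-0.0, -0.0, -4.7], [-0.0, -0.0, -4.7], [-0.0, -0.0, -4.7]]
turn [1.23, -0.0, -0.0, -0.0, -0.0, -0.0, -0.0, -0.0, -0.0]
```

View pics/d1.png

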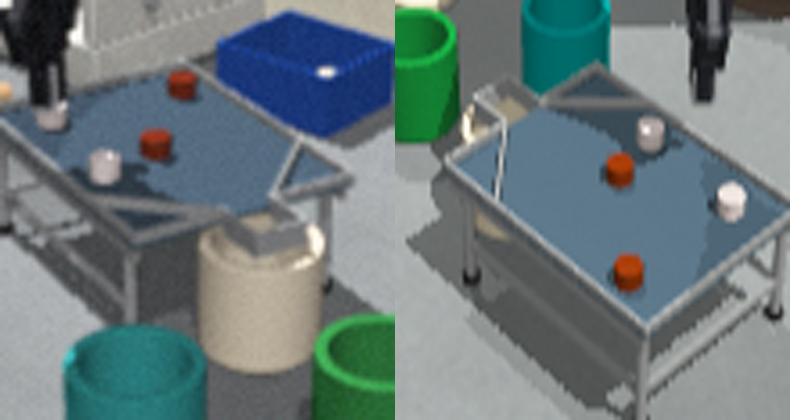

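View pics/d1w.png

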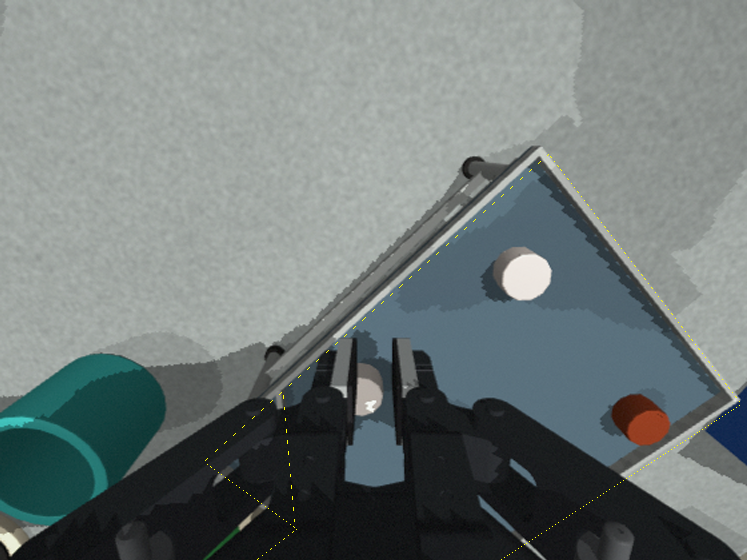

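Call:
{"op": "servo_tool", "data": {
  "jaw": [14,14,14,14,14,14,14,14,14,14,14,14],
  "xyz": [
    [-2,6,-4],
    [0,7,0],
    [0,7,0],
    [0,7,0],
    [0,7,0],
    [0,6.5,0],
    [0,0,-4.5],
    [0,0,-4.5],
    [0,0,-4.5],
    [0,0,-5],
    [0,0,-5],
    [0,0,-5]
  ],
  "turn": [1.2,0,0,0,0,0,0,0,0,0,0,0]
}}

```text
t: 8.9
position: [0.4659, 0.1065, 0.2804]
ee_rot: [[0.851, 0.02, -0.525], [0.525, 0.001, 0.851], [0.018, -1.0, -0.009]]
wrist_force: [0.8, 0.3, -0.3]
width: 0.0141
```

```bash
python3 - <<'E'
from h import *
look('d2')
plan([f(-22,-60,135),f(-12,-70,120),f(-4,-82,105),f(0,-94,92),f(0,-103,90)],[6,5,5,5,5])
E
```

```text
side [('W', [-50.8, 92.8], 19), ('W', [-47.9, -30.3], 33), ('S', [64.4, 79.6], 19), ('S', [-9.4, -4.4], 19)]
scene [('W', [21.2, -124.3], 12), ('W', [-59.2, -42.0], 18), ('W', [-62.4, 74.7], 50), ('S', [-17.8, -14.3], 40), ('S', [56.5, 71.7], 49)]
cur [-66.6 -17.9 134.5 108.4] w 14.0 t 9.0 F [ 0.6 -0.3  0.3]
20
xyz [[0.3, -0.2, -5.8], [0.3, -0.2, -5.8], [0.3, -0.2, -5.8], [0.3, -0.2, -5.8], [0.3, -0.2, -5.8], [0.3, -0.2, -5.8], [0.3, -0.2, -5.8], [1.4, 0.0, -3.7], [1.6, 0.0, -3.6], [1.8, 0.0, -3.5], [2.1, 0.0, -3.4], [1.6, 0.0, -3.8], [1.8, 0.0, -3.7], [2.1, 0.0, -3.5], [2.3, 0.0, -3.4], [1.8, 0.0, -4.4], [2.2, 0.0, -4.2], [2.5, 0.0, -4.1], [0.2, 0.0, -4.5], [0.3, 0.0, -4.5]]
turn [-0.07, -0.07, -0.07, -0.07, -0.07, -0.07, -0.07, 3.75, 3.75, 3.75, 3.75, 3.75, 3.75, 3.75, 3.75, 4.33, 4.33, 4.33, 1.0, 1.0]
```

View pics/d2.png

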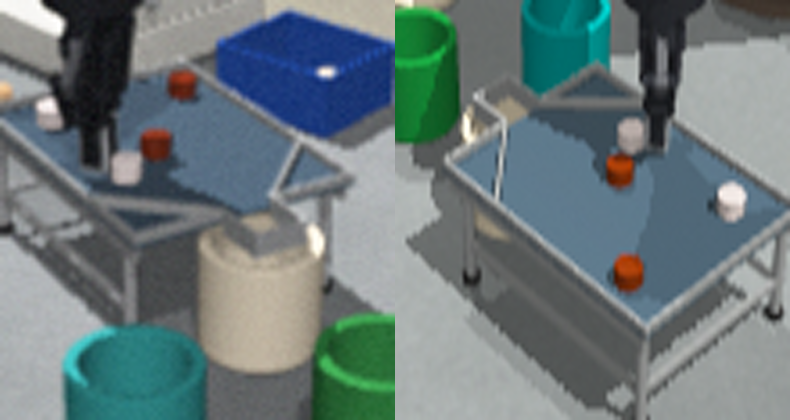

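Call:
{"op": "servo_tool", "data": {
  "jaw": [14,14,14,14,14,14,14,14,14,14,14,14,14,14,14,14,14,14],
  "xyz": [
    [0.3,-0.5,-5.8],
    [0.3,-0.4,-5.8],
    [0.3,-0.4,-5.8],
    [0.3,-0.2,-5.8],
    [0.3,-0.2,-5.8],
    [0.3,-0.2,-5.8],
    [0.3,-0.2,-5.8],
    [1.2,0,-3.7],
    [1.4,0,-3.6],
    [1.6,0,-3.5],
    [1.8,0,-3.4],
    [1.4,0,-3.8],
    [1.6,0,-3.7],
    [1.8,0,-3.5],
    [2,0,-3.4],
    [1.6,0,-4.4],
    [1.9,0,-4.2],
    [2.1,0,-4.1]
  ],
  "turn": [0,0,0,0,0,0,0,3.75,3.75,3.75,3.75,3.75,3.75,3.75,3.75,4.33,4.33,4.33]
}}

```text
t: 10.8
position: [0.5196, 0.0294, 0.2835]
ee_rot: [[0.974, 0.02, 0.226], [-0.226, 0.001, 0.974], [0.019, -1.0, 0.006]]
wrist_force: [-0.9, 0.2, 0.1]
width: 0.014
```

```bash
python3 - <<'E'
from h import *
look('d3')
plan([f(0,-100,90),f(0,-114,90),f(0,-130,90,off=20)],[4,4,4])
E
```

```text
side [('W', [-51.4, 85.7], 39), ('W', [10.8, -93.1], 41), ('S', [-8.2, -1.9], 21)]
scene [('W', [-62.4, 74.7], 50), ('S', [-17.0, -13.7], 41), ('S', [56.5, 71.7], 49)]
cur [  2.9 -81.1  89.9 111.5] w 14.2 t 10.9 F [ 0.6 -0.6  0.1]
10
xyz [[-2.9, 1.5, 2.1], [0.0, -0.0, -3.5], [0.0, -0.0, -3.5], [0.0, -0.0, -3.5], [0.0, -0.0, -3.5], [0.0, -0.0, -3.4], [0.0, -0.0, -3.4], [0.0, -0.0, -3.4], [0.0, -0.0, -3.4], [0.0, -0.0, -3.4]]
turn [-0.07, -0.0, -0.0, -0.0, -0.0, -0.0, -0.0, -0.0, -0.0, -0.0]
```

View pics/d3.png

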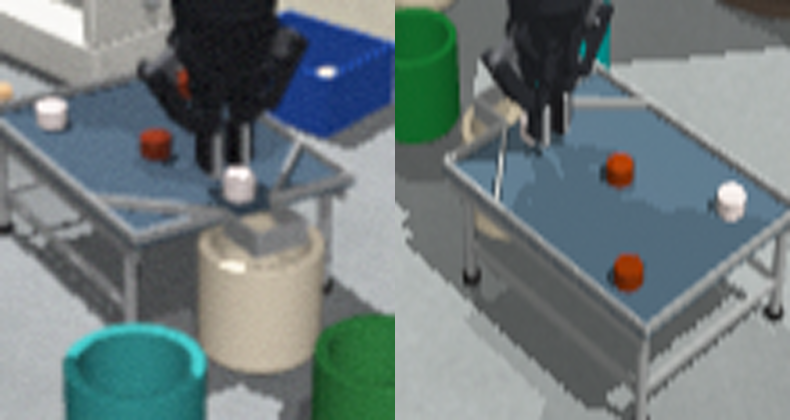

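Call:
{"op": "servo_tool", "data": {
  "jaw": [14,14,14,14,14],
  "xyz": [
    [-1,0.6,-2],
    [-1,0.5,-2],
    [-1,0.2,-2],
    [-0.5,0,-2],
    [0,0,-2]
  ],
  "turn": [0,0,0,0,0]
}}

```text
t: 11.4
position: [0.5135, 0.0199, 0.282]
ee_rot: [[0.976, 0.021, 0.217], [-0.217, 0.001, 0.976], [0.02, -1.0, 0.006]]
wrist_force: [0.2, 0.3, -0.2]
width: 0.014
```

```bash
python3 - <<'E'
from h import *
look('d4')
plan([f(0,-114,90),f(0,-130,90,off=20)],[4,4,4])
E
```

```text
side [('W', [-51.9, 85.7], 39), ('W', [6.2, -105.7], 42), ('S', [-9.5, -5.0], 27)]
scene [('W', [-62.4, 74.7], 50), ('S', [-17.0, -13.7], 41), ('S', [56.5, 71.7], 49)]
cur [ -0.9 -91.7  90.3 110. ] w 14.3 t 11.5 F [ 0.4 -0.1 -0.3]
6
xyz [[0.9, 0.0, -1.3], [0.0, -0.0, -3.4], [0.0, -0.0, -3.4], [0.0, -0.0, -3.4], [0.0, -0.0, -3.4], [0.0, -0.0, -3.4]]
turn [0.29, -0.0, -0.0, -0.0, -0.0, -0.0]
```

View pics/d4.png

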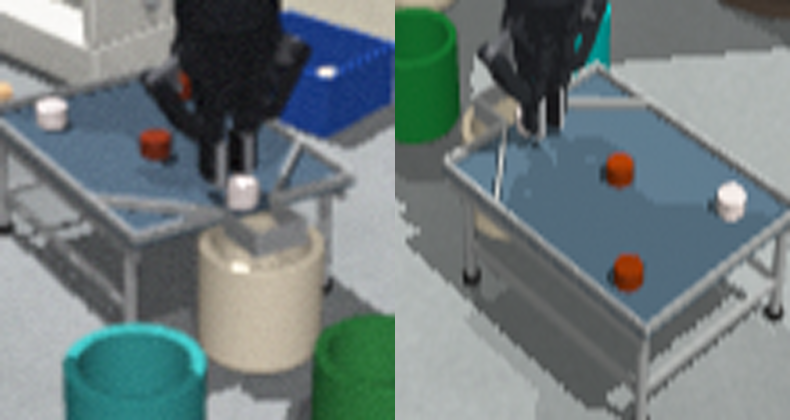

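Same picture as with the first one; push it through.

Call:
{"op": "servo_tool", "data": {
  "jaw": [14,14,14,14,14,14],
  "xyz": [
    [0.5,0,-4],
    [0.3,0,-4],
    [0,0,-4],
    [0,0,-4],
    [0,0,-3],
    [0,0,0]
  ],
  "turn": [0,0,0,0,0,0]
}}

```text
t: 12.1
position: [0.5099, -0.0007, 0.2819]
ee_rot: [[0.976, 0.02, 0.218], [-0.218, 0.001, 0.976], [0.02, -1.0, 0.005]]
wrist_force: [1.0, 0.6, -0.2]
width: 0.014
```

```bash
python3 - <<'E'
from h import *
look('d5')
plan([(0,-95,90,140),(-40,60,90,150),f(-57,80,90,145,off=32)],[15,25,25])
E
```

```text
side [('W', [-49.7, 89.1], 33), ('S', [-10.0, -6.2], 25)]
scene [('W', [-62.4, 74.7], 50), ('S', [-17.0, -13.7], 41), ('S', [56.5, 71.7], 49)]
cur [ 1.000e-01 -1.122e+02  9.030e+01  1.099e+02] w 14.1 t 12.2 F [-0.2  0.3 -0.4]
13
xyz [[0.0, -10.0, 5.7], [-0.0, -10.0, 5.7], [-0.0, -10.0, 5.7], [-5.7, -1.4, 22.1], [-5.7, -1.4, 22.1], [-5.7, -1.4, 22.1], [-5.7, -1.4, 22.1], [-5.7, -1.4, 22.1], [-5.7, -1.4, 22.1], [-5.7, -1.4, 22.1], [-5.7, 1.7, 17.3], [-5.7, 1.7, 17.3], [-5.7, 1.7, 17.3]]
turn [0.1, 0.1, 0.1, -0.0, -0.0, -0.0, -0.0, -0.0, -0.0, -0.0, -0.0, -0.0, -0.0]
```

View pics/d5.png

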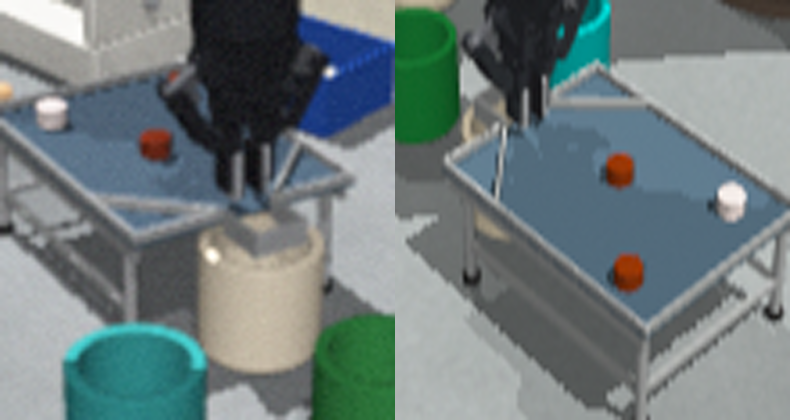

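Call:
{"op": "servo_tool", "data": {
  "jaw": [14,14,14,14,14,14,14,14,14,14,14,14,14,14],
  "xyz": [
    [0,-10,5.7],
    [0,-10,5.7],
    [0,-10,5.7],
    [-5.7,-1.4,22],
    [-5.7,-1.4,22],
    [-5.7,-1.4,22],
    [-5.7,-1.4,22],
    [-5.7,-1.4,22],
    [-5.7,-1.4,22],
    [-5.7,-1.4,22],
    [-5.7,1.7,17.3],
    [-5.7,1.7,17.3],
    [-5.7,1.7,17.3],
    [0,0,0]
  ],
  "turn": [0,0,0,0,0,0,0,0,0,0,0,0,0,0]
}}

```text
t: 13.6
position: [0.5004, 0.2464, 0.3319]
ee_rot: [[0.976, 0.033, 0.213], [-0.213, 0.004, 0.977], [0.032, -0.999, 0.011]]
wrist_force: [-1.4, -0.2, 0.1]
width: 0.0138
```

```bash
cat >> h.py <<'E'
def cur():
    s=sense();R=np.array(s['ee_rot']);z=R[:,2];tip=np.array(s['position'])+TIP*R[:,1]
    return np.r_[w2t(tip[:2])[0]*1000, np.degrees(np.arctan2(z[1],z[0])-T[2]), tip[2]*1000]
E
python3 - <<'E'
from h import *
look('e1');c=capture('wrist');cv2.imwrite('pics/e1w.png',overlay(c)[::3,::3]); print([b for b in blobs(c,.116)])
plan([f(-57,80,90,145,off=34),f(-57,80,90,110,off=34),f(-57,80,90)],[10,8,5])
E
```

```text
side [('W', [-51.1, 87.3], 29), ('S', [66.6, 82.5], 18)]
scene [('W', [-60.6, 77.0], 32), ('S', [-20.6, -17.7], 27), ('S', [56.5, 71.7], 49)]
[('W', [-3.0, 112.8], 1190, [357.7, 257.3]), ('W', [-56.4, 82.4], 423, [280.7, 296.0]), ('W', [-40.3, 84.1], 15, [303.1, 293.7]), ('S', [59.7, 76.2], 603, [437.1, 301.6])]
cur [-57.9 126.1  90.5 159.7] w 13.8 t 13.75 F [ 0.8 -0.6  0.5]
10
xyz [[0.4, 7.4, -6.0], [0.4, 7.4, -6.0], [0.0, 7.0, 0.0], [0.0, 7.0, 0.0], [0.0, 7.0, 0.0], [0.0, 7.0, 0.0], [0.0, 7.0, 0.0], [0.0, -0.0, -4.3], [0.0, -0.0, -4.3], [0.0, -0.0, -4.3]]
turn [0.23, 0.23, -0.0, -0.0, -0.0, -0.0, -0.0, -0.0, -0.0, -0.0]
```

View pics/e1.png

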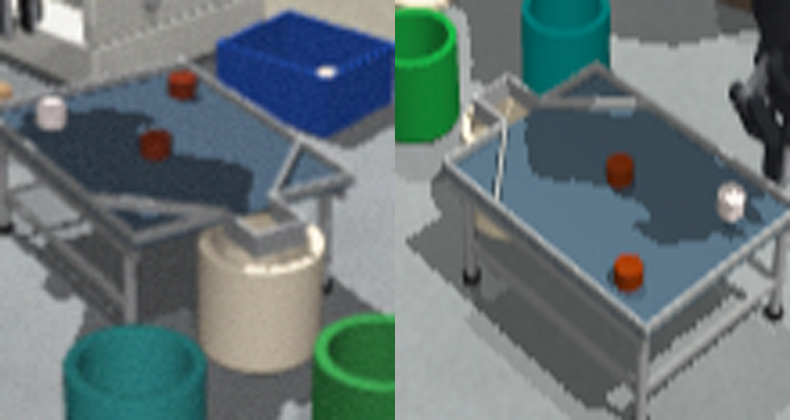

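View pics/e1w.png

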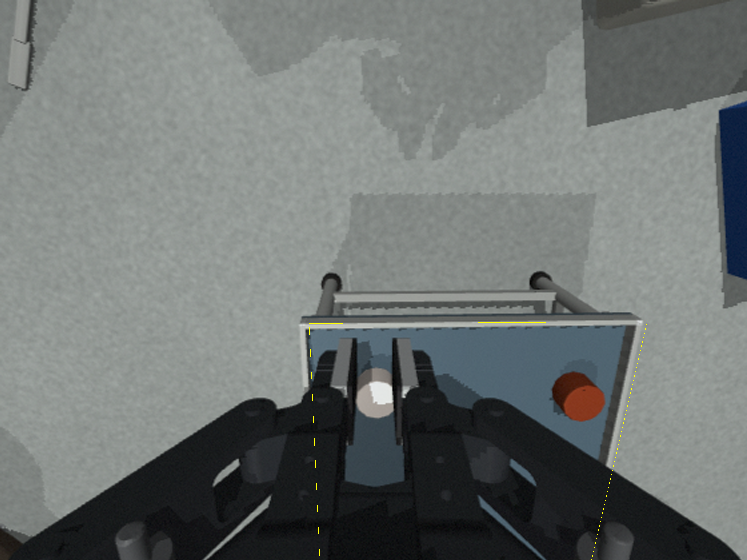

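Call:
{"op": "servo_tool", "data": {
  "jaw": [14,14,14,14,14,14,14,14,14,14,14,14,14,14,14],
  "xyz": [
    [0.4,7.4,-5],
    [0.4,7.4,-5],
    [0,7,0],
    [0,7,0],
    [0,7,0],
    [0,7,0],
    [0,7,0],
    [0,0,-4.3],
    [0,0,-4.3],
    [0,0,-4.3],
    [0,0,-5],
    [0,0,-5],
    [0,0,-5],
    [0,0,-5],
    [0,0,-5]
  ],
  "turn": [0.2,0.2,0,0,0,0,0,0,0,0,0,0,0,0,0]
}}

```text
t: 15.25
position: [0.4933, 0.1927, 0.2797]
ee_rot: [[0.974, 0.038, 0.225], [-0.225, 0.005, 0.974], [0.036, -0.999, 0.014]]
wrist_force: [0.0, 1.2, 0.3]
width: 0.0143
```

```bash
python3 - <<'E'
from h import *
look('e2')
plan([f(-57,-18,90)],[6])
E
```

```text
side [('W', [-50.0, 60.2], 30), ('S', [64.4, 80.5], 18)]
scene [('S', [-18.3, -16.0], 33), ('S', [56.5, 71.7], 49)]
cur [-53.   74.5  89.9 107.9] w 14.2 t 15.35 F [ 0.8  0.2 -0.2]
12
xyz [[-0.3, -0.2, -6.0], [-0.3, -0.2, -6.0], [-0.3, -0.2, -6.0], [-0.3, -0.2, -6.0], [-0.3, -0.2, -6.0], [-0.3, -0.2, -6.0], [-0.3, -0.2, -6.0], [-0.3, -0.2, -6.0], [-0.3, -0.2, -6.0], [-0.3, -0.2, -6.0], [-0.3, -0.2, -6.0], [-0.3, -0.2, -6.0]]
turn [-0.01, -0.01, -0.01, -0.01, -0.01, -0.01, -0.01, -0.01, -0.01, -0.01, -0.01, -0.01]
```

View pics/e2.png

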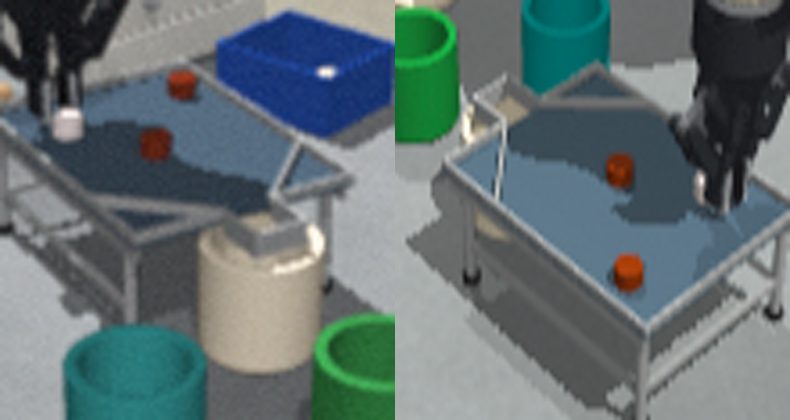

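Call:
{"op": "servo_tool", "data": {
  "jaw": [14,14,14,14,14,14,14,14,14,14,14,14],
  "xyz": [
    [-0.6,-0.3,-6],
    [-0.6,-0.3,-6],
    [-0.6,-0.3,-6],
    [-0.6,-0.3,-6],
    [-0.6,-0.3,-6],
    [-0.6,-0.3,-6],
    [-0.5,-0.3,-6],
    [-0.4,-0.2,-6],
    [-0.4,-0.2,-6],
    [-0.3,-0.2,-6],
    [-0.3,-0.2,-6],
    [-0.3,-0.2,-6]
  ],
  "turn": [0,0,0,0,0,0,0,0,0,0,0,0]
}}

```text
t: 16.55
position: [0.4693, 0.118, 0.2819]
ee_rot: [[0.974, 0.038, 0.225], [-0.225, 0.005, 0.974], [0.036, -0.999, 0.014]]
wrist_force: [0.0, 1.3, 0.2]
width: 0.0136
```

```bash
python3 - <<'E'
from h import *
look('e3');
plan([f(-57,-22,100),f(-52,-30,115),f(-44,-38,135)],[5,5,5])
E
```

```text
side [('W', [-55.1, -14.3], 39), ('S', [64.7, 79.2], 20), ('S', [-7.6, -4.1], 25)]
scene [('W', [21.2, -124.3], 12), ('S', [-17.8, -14.3], 40), ('S', [56.5, 71.7], 49)]
cur [-59.8  -3.7  89.8 110. ] w 13.9 t 16.65 F [ 0.4 -0.8 -0. ]
7
xyz [[-0.4, -0.0, 1.2], [-0.3, -0.0, 1.2], [-1.0, -0.0, -4.7], [-1.6, -0.0, -4.6], [-1.1, -0.0, -4.0], [-1.6, -0.0, -3.8], [-2.0, -0.0, -3.6]]
turn [-5.08, -5.08, -7.5, -7.5, -6.67, -6.67, -6.67]
```

View pics/e3.png

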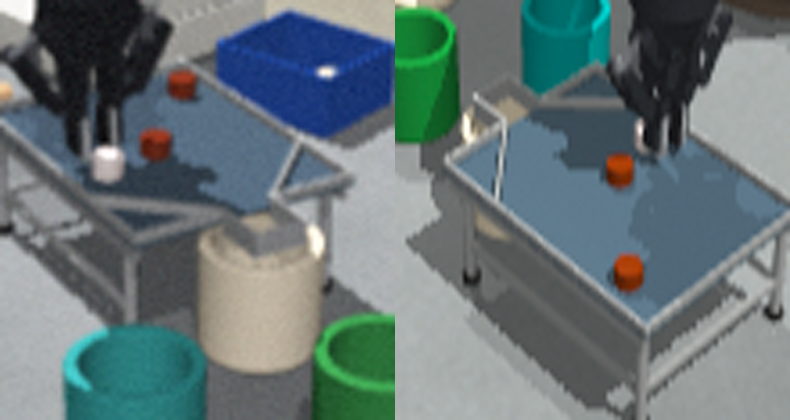

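```bash
python3 - <<'E'
from h import *
plan([(-62,12,90,111),f(-60,-23,135,110.5,off=36),f(-60,-23,135,110.5,off=21)],[6,6,5])
E
```

```text
cur [-59.8  -3.7  89.8 110. ] w 13.9 t 16.65 F [ 0.4 -0.8 -0. ]
12
xyz [[-0.8, -0.3, 5.2], [-0.7, -0.3, 5.2], [-0.7, -0.3, 5.2], [-3.9, 0.1, -1.6], [-4.1, 0.1, -1.1], [-4.2, 0.1, -0.5], [-4.2, 0.1, 0.0], [-4.2, 0.1, 0.6], [-4.1, 0.1, 1.1], [-0.0, 0.0, -5.0], [-0.0, 0.0, -5.0], [-0.0, 0.0, -5.0]]
turn [-0.05, -0.05, -0.05, -7.5, -7.5, -7.5, -7.5, -7.5, -7.5, -0.0, -0.0, -0.0]
```

Call:
{"op": "servo_tool", "data": {
  "jaw": [14,14,14,14,14,14,14,14,14,14],
  "xyz": [
    [-0.8,-0.3,5.2],
    [-0.7,-0.3,5.2],
    [-0.7,-0.3,5.2],
    [-3.9,0,-1.6],
    [-4.1,0,-1.1],
    [-4.2,0,-0.5],
    [-4.2,0,0],
    [-4.2,0,0.6],
    [-4.1,0,1.1],
    [0,0,0]
  ],
  "turn": [0,0,0,-7.5,-7.5,-7.5,-7.5,-7.5,-7.5,0]
}}

```text
t: 17.65
position: [0.4454, 0.1351, 0.2821]
ee_rot: [[0.829, 0.039, -0.558], [0.558, 0.006, 0.83], [0.036, -0.999, -0.017]]
wrist_force: [0.1, -0.2, -0.2]
width: 0.014
```

```bash
python3 - <<'E'
from h import *
look('e4');
plan([f(-60,-23,135,110.5,off=32),f(-60,-23,135,110.5,off=21),f(-46,-37,135,110.5)],[6,5,5])
E
```

```text
side [('W', [-60.0, -22.8], 29), ('S', [65.2, 80.4], 22), ('S', [-9.4, -3.9], 22)]
scene [('W', [-70.4, -33.6], 16), ('S', [-17.7, -13.9], 39), ('S', [56.5, 71.7], 49)]
cur [-86.1   8.1 136.5 110.3] w 14.1 t 17.75 F [-0.7 -0.3  0.5]
9
xyz [[-1.8, -0.1, -4.2], [-1.8, -0.1, -4.2], [-0.0, -0.0, -3.7], [-0.0, -0.0, -3.7], [-0.0, -0.0, -3.7], [0.0, -0.0, -4.9], [0.0, -0.0, -4.9], [0.0, -0.0, -4.9], [0.0, -0.0, -4.9]]
turn [0.73, 0.73, -0.0, -0.0, -0.0, -0.0, -0.0, -0.0, -0.0]
```

View pics/e4.png

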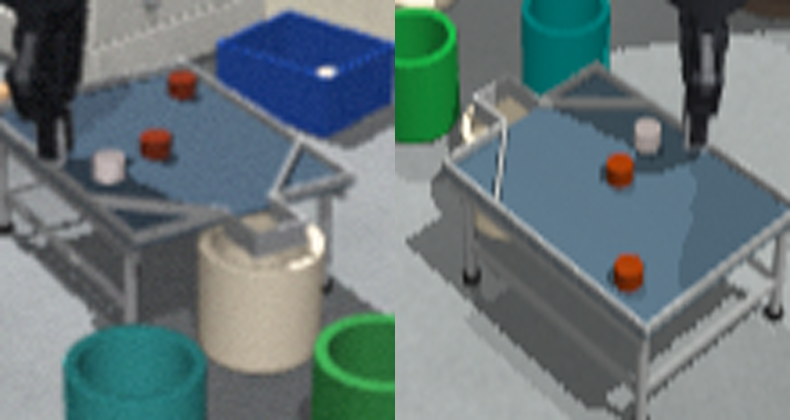

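Call:
{"op": "servo_tool", "data": {
  "jaw": [14,14,14,14,14,14,14,14,14],
  "xyz": [
    [-1.8,0,-4.2],
    [-1.8,0,-4.2],
    [0,0,-3.7],
    [0,0,-3.7],
    [0,0,-3.7],
    [0,0,-5],
    [0,0,-5],
    [0,0,-5],
    [0,0,-5]
  ],
  "turn": [0.7,0.7,0,0,0,0,0,0,0]
}}

```text
t: 18.65
position: [0.4659, 0.0968, 0.2826]
ee_rot: [[0.851, 0.04, -0.524], [0.524, 0.006, 0.852], [0.037, -0.999, -0.016]]
wrist_force: [0.7, 0.2, -0.8]
width: 0.014
```

```bash
python3 - <<'E'
from h import *
look('e5');
plan([f(-22,-60,135),f(-12,-70,120),f(-4,-82,105),f(0,-94,92),f(0,-103,90)],[6,5,5,5,5])
E
```

```text
side [('W', [-41.5, -35.4], 34), ('S', [69.1, 85.9], 13), ('S', [-7.0, -1.4], 21)]
scene [('W', [21.2, -124.3], 12), ('W', [-52.5, -48.3], 18), ('S', [-17.8, -14.2], 42), ('S', [56.5, 71.7], 49)]
cur [-57.8 -24.8 134.4 110.8] w 14.1 t 18.75 F [ 0.2 -0.1 -0.8]
18
xyz [[0.1, 0.2, -5.8], [0.1, 0.2, -5.8], [0.1, 0.2, -5.8], [0.1, 0.2, -5.8], [0.1, 0.2, -5.8], [1.4, -0.0, -3.7], [1.6, -0.0, -3.6], [1.8, -0.0, -3.5], [2.1, -0.0, -3.4], [1.6, -0.0, -3.8], [1.8, -0.0, -3.7], [2.1, -0.0, -3.5], [2.3, -0.0, -3.4], [1.8, -0.0, -4.4], [2.2, -0.0, -4.2], [2.5, -0.0, -4.1], [0.2, -0.0, -4.5], [0.3, -0.0, -4.5]]
turn [-0.12, -0.12, -0.12, -0.12, -0.12, 3.75, 3.75, 3.75, 3.75, 3.75, 3.75, 3.75, 3.75, 4.33, 4.33, 4.33, 1.0, 1.0]
```

View pics/e5.png

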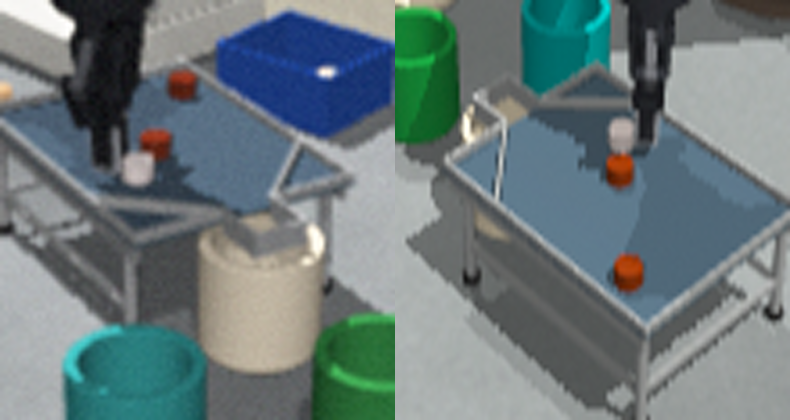

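Call:
{"op": "servo_tool", "data": {
  "jaw": [14,14,14,14,14,14,14,14,14,14,14,14,14,14,14,14],
  "xyz": [
    [0.1,0.2,-5.6],
    [0.1,0.1,-5.6],
    [0.1,0,-5.6],
    [0.1,0,-5.6],
    [0.1,0,-5.6],
    [1.1,0,-3.7],
    [1.3,0,-3.6],
    [1.4,0,-3.5],
    [1.6,0,-3.4],
    [1.3,0,-3.8],
    [1.4,0,-3.7],
    [1.6,0,-3.5],
    [1.7,0,-3.4],
    [1.4,0,-4.4],
    [1.6,0,-4.2],
    [1.6,0,-4.1]
  ],
  "turn": [0,0,0,0,0,3.75,3.75,3.75,3.75,3.75,3.75,3.75,3.75,4.33,4.33,4.33]
}}

```text
t: 20.35
position: [0.5084, 0.0301, 0.2834]
ee_rot: [[0.973, 0.041, 0.227], [-0.227, 0.006, 0.974], [0.038, -0.999, 0.015]]
wrist_force: [-0.2, 0.3, 0.0]
width: 0.0144
```

```bash
python3 - <<'E'
from h import *
look('e6');
plan([f(0,-104,90),f(0,-114,90)],[4,4])
E
```

```text
side [('W', [2.2, -94.4], 41), ('S', [-6.5, 0.9], 17)]
scene [('S', [-17.3, -13.8], 40), ('S', [56.5, 71.7], 49)]
cur [ -1.6 -80.4  89.9 111.5] w 13.9 t 20.45 F [0.5 0.9 0.1]
4
xyz [[1.6, 1.5, -2.6], [0.0, -0.0, -3.3], [0.0, -0.0, -3.3], [0.0, -0.0, -3.3]]
turn [-0.14, -0.0, -0.0, -0.0]
```

View pics/e6.png

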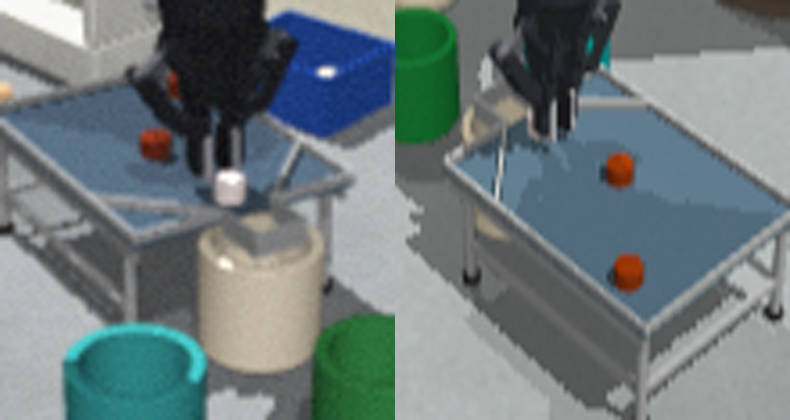

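Call:
{"op": "servo_tool", "data": {
  "jaw": [14,14,14,14,14],
  "xyz": [
    [1,0.5,-2.2],
    [1,0.4,-2.2],
    [1,0.2,-2.2],
    [0.6,0,-2.2],
    [0,0,-2.2]
  ],
  "turn": [0,0,0,0,0]
}}

```text
t: 20.95
position: [0.5098, 0.0178, 0.2822]
ee_rot: [[0.975, 0.041, 0.218], [-0.219, 0.006, 0.976], [0.038, -0.999, 0.015]]
wrist_force: [0.1, 0.1, 0.1]
width: 0.0139
```

```bash
python3 - <<'E'
from h import *
look('e7');
plan([f(2,-104,90),f(2,-114,90)],[4,4])
E
```

```text
side [('W', [5.8, -107.3], 45), ('S', [-8.7, -4.5], 25)]
scene [('S', [-17.3, -13.8], 40), ('S', [56.5, 71.7], 49)]
cur [  2.3 -92.   90.2 110.3] w 14.2 t 21.05 F [ 0.8 -0.  -0.6]
6
xyz [[-0.1, 0.1, 3.0], [-0.1, 0.1, 3.0], [-0.1, 0.1, 3.0], [0.0, 0.0, -3.3], [0.0, 0.0, -3.3], [0.0, 0.0, -3.3]]
turn [0.08, 0.08, 0.08, -0.0, -0.0, -0.0]
```

View pics/e7.png

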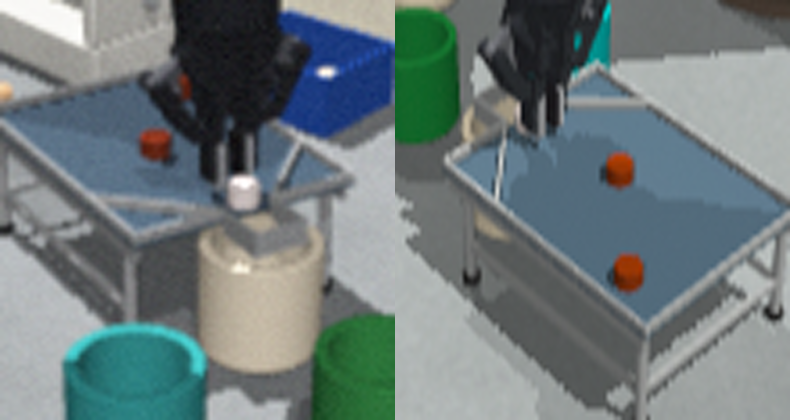

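Call:
{"op": "servo_tool", "data": {
  "jaw": [14,14,14,14,14,14],
  "xyz": [
    [0,0,-4],
    [0,0,-4],
    [0,0,-4],
    [0,0,-4],
    [0,0,-3],
    [0,0,0]
  ],
  "turn": [0,0,0,0,0,0]
}}

```text
t: 21.65
position: [0.505, -0.0026, 0.2819]
ee_rot: [[0.975, 0.04, 0.219], [-0.219, 0.006, 0.976], [0.038, -0.999, 0.014]]
wrist_force: [0.7, 0.2, -0.3]
width: 0.0142
```

```bash
python3 - <<'E'
from h import *
look('e8'); print(cur())
E
```

```text
side [('S', [-5.6, 0.2], 18)]
scene [('S', [-17.3, -13.8], 40), ('S', [56.5, 71.7], 49)]
[   2.24034691 -112.58786087   90.2449776   110.06824786]
```

View pics/e8.png

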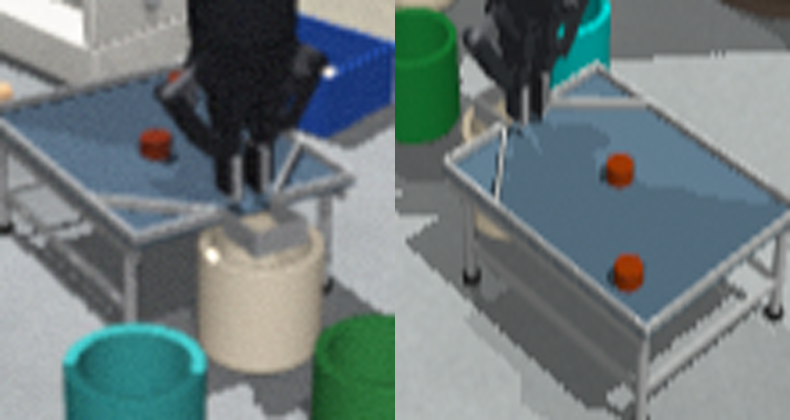

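Call:
{"op": "servo_tool", "data": {
  "jaw": [14,14,14,14,14,14,14,14,14],
  "xyz": [
    [0,-10,3],
    [0,-15,3],
    [0,-25,0],
    [0,-25,-15],
    [0,-25,-20],
    [0,-20,-25],
    [0,0,-25],
    [0,0,-20],
    [0,0,0]
  ],
  "turn": [0,0,0,0,0,0,0,0,0]
}}

```text
t: 22.65
position: [0.4775, -0.0993, 0.4115]
ee_rot: [[0.976, 0.044, 0.214], [-0.215, 0.004, 0.977], [0.042, -0.999, 0.013]]
wrist_force: [0.0, -0.7, -0.5]
width: 0.0139
```

```bash
python3 - <<'E'
from h import *
look('g1');c=capture('wrist'); im=c['pixels'][:,:,::-1]
sl=proj(c,np.r_[t2w([0,-.1415])[0],.1])[0];print(sl,cur(),sense()['t'],blobs(c))
cv2.imwrite('pics/g1w.png',im)
x,y=np.int32(sl);o=im[max(0,y-70):y+70,max(0,x-70):x+70];cv2.imwrite('pics/g1z.png',cv2.resize(o,None,fx=4,fy=4,interpolation=cv2.INTER_CUBIC))
E
```

```text
side [('S', [68.6, 86.2], 13), ('S', [-6.4, -0.0], 16)]
scene [('S', [-17.3, -13.8], 40), ('S', [56.5, 71.7], 49)]
[277.801212   127.69119277] [  -2.55068012 -211.63017071   90.60260388  238.90705384] 22.8 [('W', [-11.8, -117.7], 3422, [264.7, 99.2])]
```

View pics/g1w.png

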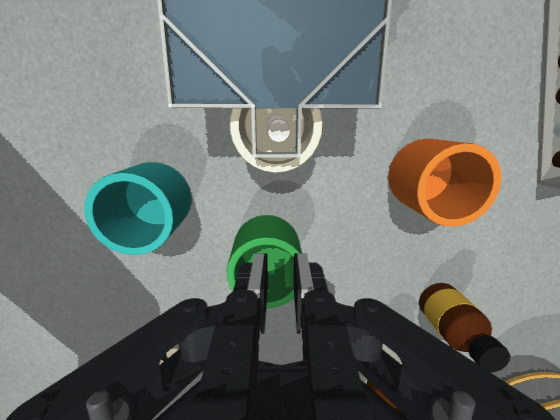

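View pics/g1z.png

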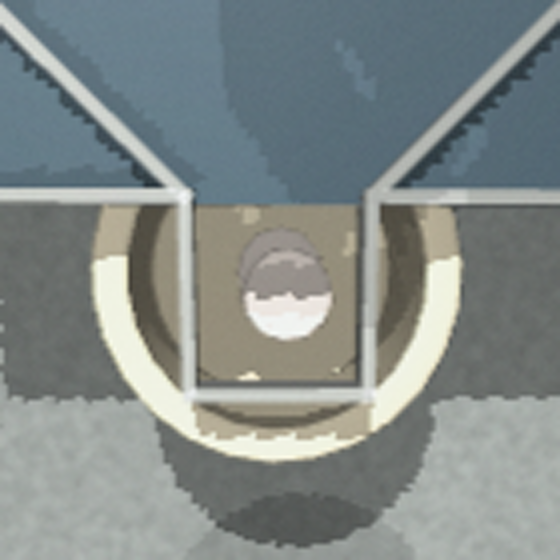

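View pics/g1.png

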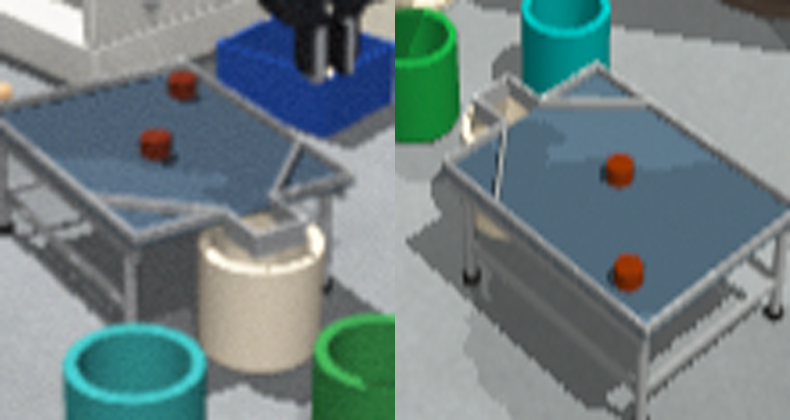

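```bash
python3 -c "
from cell import hand_in,sense
print(hand_in(),sense()['t'])"
```

```text
the job is handed in; nothing more can be done
the job is handed in; nothing more can be done
```

I swept all three white cylinders through the gate one at a time, each gone down the slot before I started the next. The job is handed in, at about 23 s on the robot's clock. I pushed with the fingertips held 14 mm apart so each cylinder sat between them. Nothing was gripped, and the wrist force stayed around 1 N.

- **Tray:** the last side and scene pictures show no white cylinders on it. The two brown ones stand where they were.
- **Jar and bench:** the jar looks unmoved. The fingers touched only the cylinders, and the arm was clear of everything when I handed in.
- **In the jar:** the wrist camera shows white cylinders stacked near the middle. Only the top one and the edge of one below can be seen. That all three are in there rests on the top one's apparent size, which fits a stack of three (about 58 mm), and on each having gone through the slot. I did not count three directly.
- **Small disagreement:** the side and scene cameras differed by about 10 mm on cylinder positions. I used their average, checked against the wrist camera. The tool also ended up tilted by about 2.4°, which I corrected for on the last cylinder.

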